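Bring the spectrophotometer on line from its key box

TASK

Start up the spectrophotometer from the cream key box: with the fingertips gently press the blue key (lamp) down until it is fully in, then the yellow key (detector), then the green key (scan). Do not pull any key up, do not touch the red shutdown key, and leave the vials, cuvette, beaker, bottle and mouse around the box where they stand.

Things in the scene. Friction and masses are not known exactly. Their poses are not given: they have to be found in the camera images.
- key_box: cream low control box with navy skirt, fixed to the bench, 150 (x) x 340 (y) x 45 mm high; origin at the centre of its underside. Four latching keys stand in a row along its y axis, at box x = -32 mm and y = -112.5, -37.5, +37.5 and +112.5 mm (75 mm apart); which colour stands where changes. Its rear ledge (box x > 15 mm) carries small vials and a cuvette.
- key_blue (a joint): travel in m of the blue key (lamp), a stem that slides straight down: 0 (to 0.0015 at the start) out, 0.012 fully in, at its stop. It moves at a steady push of about 3 N and stays where it is left (no return spring); pulled up it would go below 0, to -0.006.
- key_blue_top (a point): centre of the top face of the blue key's flat round cap, 32 mm in diameter and 9 mm thick; 80 mm above the bench when the key is out, 68 mm when fully in and let go. The cap is cushioned on its stem: it gives way downward by about 1 mm for each 1.2 N beyond the first 2 N, at most 8 mm, so press a little (2 to 4 mm) past the stop. Its z axis points up.
- key_yellow (a joint): travel in m of the yellow key (detector), a stem that slides straight down: 0 (to 0.0015 at the start) out, 0.012 fully in, at its stop. It moves at a steady push of about 3 N and stays where it is left (no return spring); pulled up it would go below 0, to -0.006.
- key_yellow_top (a point): centre of the top face of the yellow key's flat round cap, 32 mm in diameter and 9 mm thick; 80 mm above the bench when the key is out, 68 mm when fully in and let go. The cap is cushioned on its stem: it gives way downward by about 1 mm for each 1.2 N beyond the first 2 N, at most 8 mm, so press a little (2 to 4 mm) past the stop. Its z axis points up.
- key_green (a joint): travel in m of the green key (scan), a stem that slides straight down: 0 (to 0.0015 at the start) out, 0.012 fully in, at its stop. It moves at a steady push of about 3 N and stays where it is left (no return spring); pulled up it would go below 0, to -0.006.
- key_green_top (a point): centre of the top face of the green key's flat round cap, 32 mm in diameter and 9 mm thick; 80 mm above the bench when the key is out, 68 mm when fully in and let go. The cap is cushioned on its stem: it gives way downward by about 1 mm for each 1.2 N beyond the first 2 N, at most 8 mm, so press a little (2 to 4 mm) past the stop. Its z axis points up.
- key_red (a joint): travel in m of the red key (shutdown), a stem that slides straight down: 0 (to 0.0015 at the start) out, 0.012 fully in, at its stop. It moves at a steady push of about 3 N and stays where it is left (no return spring); pulled up it would go below 0, to -0.006.
- key_red_top (a point): centre of the top face of the red key's flat round cap, 32 mm in diameter and 9 mm thick; 80 mm above the bench when the key is out, 68 mm when fully in and let go. The cap is cushioned on its stem: it gives way downward by about 1 mm for each 1.2 N beyond the first 2 N, at most 8 mm, so press a little (2 to 4 mm) past the stop. Its z axis points up.
- vial_a: capped amber glass vial, 22 mm diameter, 45 mm high, white cap, loose on the box's rear ledge; origin at the centre of its underside. Not to be disturbed.
- vial_b: capped amber glass vial, 22 mm diameter, 45 mm high, black cap, loose on the box's rear ledge; origin at the centre of its underside. Not to be disturbed.
- cuvette: glass cuvette, 12.5 mm square, white stopper, 50 mm high overall, loose on the box's rear ledge; origin at the centre of its underside. Not to be disturbed.
- beaker: open glass beaker, 68 mm diameter, 85 mm high, loose on the bench beyond the box; origin at the centre of its underside. Not to be disturbed.
- reagent: amber reagent bottle with blue cap, 60 mm diameter, 130 mm high, loose on the bench beyond the box; origin at the centre of its underside. Not to be disturbed.
- mouse: black computer mouse, 100 x 60 mm, 33 mm high, loose on the bench at the box's +y end; origin at the centre of its underside. Not to be disturbed.

How it is judged:
On the way, in this order (a step that is already met when the one before it is completed fails the run):
1. the blue key is pressed in by the fingers, the later ones still out (value of joint key_blue above 0.009 m and contact force between the fingers and key_blue above 0.2 N and value of joint each of key_yellow, key_green below 0.004 m), for 0.02 s.
2. the yellow key is pressed in by the fingers, the later ones still out (value of joint key_yellow above 0.009 m and contact force between the fingers and key_yellow above 0.2 N and value of joint key_green below 0.004 m), for 0.02 s.
3. the green key is pressed in by the fingers (value of joint key_green above 0.009 m and contact force between the fingers and key_green above 0.2 N), for 0.02 s.
At the end, for the whole second after the job is handed in: The blue, yellow and green keys are each in by more than 9 mm of their 12 mm travel, the red key is still out (less than 3 mm), and the six loose things stand at rest within 15 mm of where they began (value of joint each of key_blue, key_yellow, key_green above 0.009 m and value of joint key_red below 0.003 m and distance of each of vial_a, vial_b, cuvette, beaker, reagent, mouse from where it was at the start of the episode below 0.015 m and linear speed of each of vial_a, vial_b, cuvette, beaker, reagent, mouse below 0.02 m/s); the robot touches nothing.
It fails at once if a key is pushed harder than 25 N (contact force between any of key_blue, key_yellow, key_green and anything else above 25 N).
It fails at once if a key is pulled up (value of joint any of key_blue, key_yellow, key_green, key_red below -0.002 m).
It fails at once if the red key is touched (contact force between key_red and anything else above 0.5 N).
It fails at once if a vial, the cuvette, beaker, bottle or mouse is moved by more than 15 mm, lifted or tipped (distance of any of vial_a, vial_b, cuvette, beaker, reagent, mouse from where it was at the start of the episode above 0.015 m or angle between any of vial_a, vial_b, cuvette, beaker, reagent, mouse's own z axis and vertical above 0.3 rad).
It also fails if it takes over 43 s, if anything falls off the work surface, if the arm or the gripper's body presses on something with over 40 N, if the wrist force passes 120 N, or if a joint passes its speed limit or range.

ROBOT

A 7-joint arm with a two-finger parallel gripper is mounted at the origin on the work surface. World frame = base frame: x ahead of the robot, y to its left, z up, the work surface at z = 0. Lengths are in m, angles in rad, forces in N, time in s.
With the tool pointing down it reaches from about 0.4 to 0.85 m from the base axis. Payload 10.4 kg.
Tool frame: the origin (TCP) lies midway between the tips of the shut fingers; the grasp point (between the pads) lies 19 mm behind it; z points along the fingers, y is the line along which they close (so a half turn about z gives the same grasp; the last joint's range is limited). The gripper opens to 85 mm and grips with 20 to 120 N. Pads are 22 mm wide; open, the fingers measure 114 mm over their backs; the gripper's body (76 mm by 85 mm) begins 54 mm behind the grasp point. The pads swing forward as they close: fully open they stand 13 mm farther back than shut.
Start: joints at [-1.241, 0.332, -0.065, 1.46, 0.022, 1.35, -0.088], TCP at [0.216, 0.587, 0.231] pointing down, gripper open.
Joint ranges: [-2.6, 2.6], [-0.5, 2.12], [-1.47, 1.34], [0.16, 2.42], [-1.27, 4.41], [0.06, 2.06], [-2.6, 2.6]. Speed limits (rad/s): [2.22, 2.22, 2.79, 2.79, 3.14, 3.14, 3.14].

INTERFACE

Orientations are given as a unit quaternion [w, x, y, z].
In Python, from cell import ctrl gives the robot as it stands.
- The arm moves only by the shell command python3 -m crank 'ROWS' [FORCE]. ROWS is text: rows parted by semicolons, each of 7 numbers parted by spaces: the shift along the world's x, y, z each as a share of 20 mm, from -1 to 1, then the turn, a rotation vector about the world's x, y, z each as a share of 4 degrees, from -1 to 1, then the closure, from 0 (fully open) to 1 (shut). In form: dx dy dz wx wy wz fingers; .... A call has 1 to 20 rows; each row shifts and turns the commanded pose from where the row before left it; what a row does not reach is not made up. A row lasts 1/12 s, in which the tool goes at most 41.7 mm and 7.16 degrees, less where a joint would pass 70% of its speed; a pose out of reach is approached as far as the arm can. A call with a number of a shift or a turn outside -1 to 1 is refused whole. A call with a gripper value outside its range is refused whole. The fingers move at their own pace and stop on an object; FORCE is the grip in N (left out, the last holds). Time passes only in rows, so rows that do not move let the fingers close. It gives the time, the measured TCP pose, the force, the opening and the grip force at its end, in the units of the state.
- ctrl.read_state(): the state, without advancing time (a new reading comes with each control period).
- ctrl.snapshot(name): name is "side" or "top"; returns a dict with "pixels" (400x640x3 uint8, red, green, blue), "fx", "fy", "cx", "cy" (pixels), "eye" and "orientation" of the camera in the world. Camera axes: x right, y down, z forward; pixel columns grow to the right and rows downward; lengths in m; the calibration is good to about 2 mm. A picture is of the moment at which its call begins. There is no depth.
- ctrl.hand_in(): hands the job in; it is judged then, once.
The state is a dict: "t": time; "joints": joint angles; "dq": joint speeds; "joint_efforts": joint torques, N m; "eef_pos": TCP position; "eef_rot": TCP orientation; "wrist_force": force on the tool from outside, world axes, zero at the start; "torque": the same for the moment, N m; "finger_gap": opening from 0.0 (shut) to 1.0 (fully open); "grasp_force": force on a finger pad.
Only numpy, scipy, OpenCV 4.12 (cv2) and the standard library are available. Lean on these libraries where they do the work, as an engineer would, in place of code of your own. Each camera call takes 0.05 s, during which the arm holds its last target. There are 200 camera calls.

## Working session

There is one attempt and no reset: what is moved stays moved. The work goes in short steps, Python scripts to look and compute and a shell command to move; the robot and the scene stay as the last step left them, time stands still between calls to the robot, and variables do not carry over. Pictures are saved under pics/ and viewed, at most 10 in all, crops included, and the job is handed in when it is done.

```bash
mkdir -p pics
python3 - <<'E'
from cell import ctrl
import cv2
for n in("top","side"):
    s=ctrl.snapshot(n); cv2.imwrite(f"pics/{n}0.png",s["pixels"][:,:,::-1])
    print(n,[s[k] for k in("fx","fy","cx","cy","eye","orientation")])
s=ctrl.read_state(); print(s)
E
```

```text
top [380.22195400935243, 380.22195400935243, 319.9097693929972, 196.92953016092514, array([0.58392765, 0.09552454, 0.7335751 ]), array([ 0.0425728 , -0.69513964,  0.71634152, -0.04269968])]
side [367.5506027919614, 367.5506027919614, 322.6010442423295, 200.94502659348515, array([ 0.53918132, -0.4154887 ,  0.45440698]), array([-0.46414666,  0.8776778 , -0.11052796,  0.04509017])]
{'t': 0.1, 'joints': array([-1.24058424,  0.33280805, -0.06467869,  1.46087342,  0.02157346,
        1.34988482, -0.0884872 ]), 'dq': array([-0.00055904,  0.00068447,  0.00069489, -0.00266751, -0.00224194,
       -0.00013755, -0.00081066]), 'joint_efforts': array([ 1.76604211e-03, -6.26750422e+01,  4.95271536e-02, -3.92432499e+01,
        1.64349633e-02,  7.03064259e-03,  1.71097798e-05]), 'eef_pos': array([0.2158508 , 0.5861826 , 0.23058814]), 'eef_rot': array([-9.30442107e-05,  1.75489357e-01,  9.84481120e-01, -6.33016823e-04]), 'wrist_force': array([-0.2620278 , -0.37795726, -0.31871176]), 'torque': array([-0.00086649,  0.05128421, -0.02287876]), 'grasp_force': 0.0, 'finger_gap': 0.996689953773921}
```

View pics/top0.png

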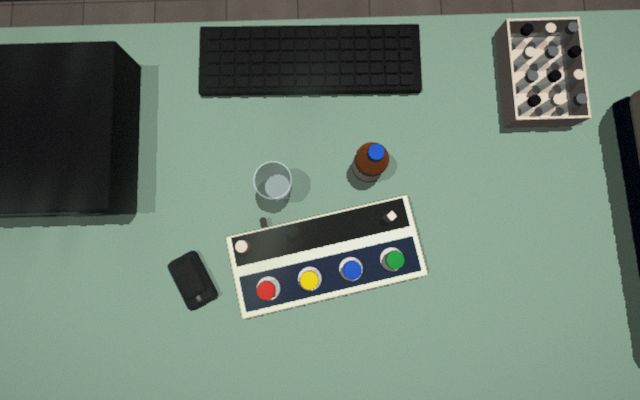

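View pics/side0.png

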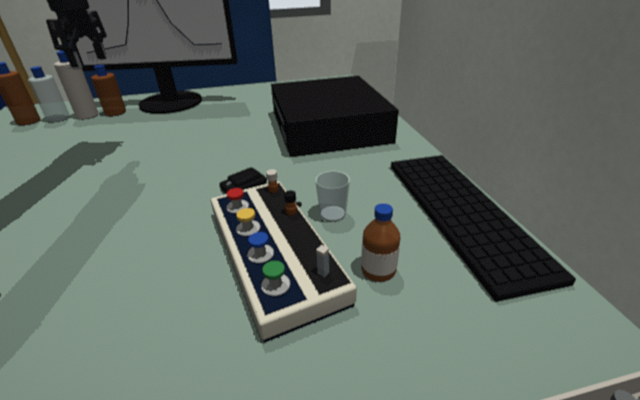

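Top view: row along the box has red (267,290), yellow (310,280), blue (351,270) and green (394,259). The vials and cuvette are on the ledge toward +x, and the mouse is at the red end. I'll measure the cap centres in both views.

```bash
cat > m.py <<'E'
import numpy as np, cv2
from cell import ctrl
from scipy.spatial.transform import Rotation as R
W={"top":{"red":(267,290),"yellow":(310,280),"blue":(351,270),"green":(394,259)},
   "side":{"red":(235,195),"yellow":(246,215),"blue":(259,240),"green":(274,269)}}
H={"red":[(0,8),(172,180)],"yellow":[(20,34)],"blue":[(105,125)],"green":[(50,85)]}
def caps(n,z=.08):
    s=ctrl.snapshot(n); q=np.array(s["orientation"]); M=R.from_quat(q[[1,2,3,0]]).as_matrix()
    hsv=cv2.cvtColor(s["pixels"],cv2.COLOR_RGB2HSV); out={}
    for c,(u,v) in W[n].items():
        m=sum(((hsv[...,0]>=a)&(hsv[...,0]<=b)) for a,b in H[c])>0
        m&=(hsv[...,1]>150)&(hsv[...,2]>75)
        k=np.zeros_like(m); k[v-16:v+17,u-16:u+17]=1; m&=k
        n_,L,st,ce=cv2.connectedComponentsWithStats(m.astype(np.uint8)); i=1+st[1:,4].argmax()
        p=ce[i]; d=M@np.array([(p[0]-s["cx"])/s["fx"],(p[1]-s["cy"])/s["fy"],1])
        e=np.array(s["eye"]); out[c]=(e+d*(z-e[2])/d[2])[:2]
        print(n,c,p.round(1),st[i],out[c].round(4))
    P=np.array([out[c] for c in("green","blue","yellow","red")])
    print("spacing",np.linalg.norm(np.diff(P,axis=0),axis=1).round(4))
    t=np.arange(4)-1.5; b=t@P/5; C=P.mean(0)
    print("fit step",np.hypot(*b).round(4),"yaw",np.degrees(np.arctan2(-b[0],b[1])).round(2)); 
    b*=.075/np.hypot(*b); print((C+t[:,None]*b).round(4).tolist())
    return out
if __name__=="__main__":
    caps("top"); caps("side",.078)
E
python3 m.py
```

```text
top red [265.6 290.3] [257 282  18  18 259] [0.5077 0.1903]
top yellow [308.7 280. ] [300 271  18  19 267] [0.5226 0.1174]
top blue [351.7 269.7] [343 261  18  18 251] [0.5376 0.0442]
top green [394.8 259.6] [386 251  19  18 254] [ 0.5523 -0.0296]
spacing [0.0752 0.0747 0.0744]
fit step 0.0748 yaw 11.46
[[0.5524, -0.0297], [0.5375, 0.0438], [0.5226, 0.1173], [0.5077, 0.1908]]
side red [234.9 192.6] [227 188  17  11 146] [0.5067 0.1926]
side yellow [245.7 214.6] [236 208  19  14 190] [0.5219 0.1158]
side blue [258.1 238.2] [248 231  21  15 219] [0.5367 0.0463]
side green [282.3 271. ] [281 269   3   5   6] [ 0.5634 -0.0354]
spacing [0.0859 0.0711 0.0783]
fit step 0.0776 yaw 13.79
[[0.559, -0.0294], [0.5411, 0.0434], [0.5232, 0.1163], [0.5054, 0.1891]]
```

Spacing 74.8 mm matches the 75 mm given, and both views agree, apart from the side view's green, where the mask failed. Targets: blue (0.5375, 0.0438), yellow (0.5226, 0.1173), green (0.5524, -0.0297). I'll go to blue at height and close the fingers on the way.

```bash
python3 -m crank '0.3 -0.5 0 0 0 0 1;0.57 -0.97 0 0 0 0 1;0.57 -0.97 0 0 0 0 1;0.57 -0.97 0 0 0 0 1;0.57 -0.97 0 0 0 0 1;0.57 -0.97 0 0 0 0 1;0.57 -0.97 0 0 0 0 1;0.57 -0.97 0 0 0 0 1;0.57 -0.97 0 0 0 0 1;0.57 -0.97 0 0 0 0 1;0.57 -0.97 0 0 0 0 1;0.57 -0.97 0 0 0 0 1;0.57 -0.97 0 0 0 0 1;0.57 -0.97 0 0 0 0 1;0.57 -0.97 0 0 0 0 1;0.57 -0.97 0 0 0 0 1;0.57 -0.97 0 0 0 0 1;0.57 -0.97 0 0 0 0 1;0.57 -0.97 0 0 0 0 1;0.57 -0.97 0 0 0 0 1' 20
```

```text
t: 1.87
eef_pos: [0.4388, 0.206, 0.2313]
eef_rot: [-0.0, 0.176, 0.984, 0.0]
wrist_force: [0.8, 0.2, 0.7]
finger_gap: -0.002
grasp_force: 0.0
```

```bash
python3 -m crank '0.55 -0.9 0 0 0 0 1;0.55 -0.9 0 0 0 0 1;0.55 -0.9 0 0 0 0 1;0.55 -0.9 0 0 0 0 1;0.55 -0.9 0 0 0 0 1;0.55 -0.9 0 0 0 0 1;0.55 -0.9 0 0 0 0 1;0.55 -0.9 0 0 0 0 1;0.55 -0.9 0 0 0 0 1;0 0 -0.8 0 0 0 1;0 0 -0.9 0 0 0 1;0 0 -0.9 0 0 0 1;0 0 -0.9 0 0 0 1;0 0 -0.9 0 0 0 1;0 0 -0.6 0 0 0 1;0 0 0 0 0 0 1;0 0 0 0 0 0 1;0 0 0 0 0 0 1'
python3 - <<'E'
from cell import ctrl
import cv2
print(ctrl.read_state()["eef_pos"])
for n in("side",):
    s=ctrl.snapshot(n); cv2.imwrite(f"pics/{n}1.png",cv2.resize(s["pixels"][120:340,160:420,::-1],None,fx=2.5,fy=2.5))
E
```

```text
t: 3.37
eef_pos: [0.5381, 0.0458, 0.1324]
eef_rot: [0.001, 0.176, 0.984, 0.0]
wrist_force: [-0.2, 0.1, -0.2]
finger_gap: 0.004
grasp_force: 0.0
[0.53806524 0.04580204 0.13242025]
```

View pics/side1.png

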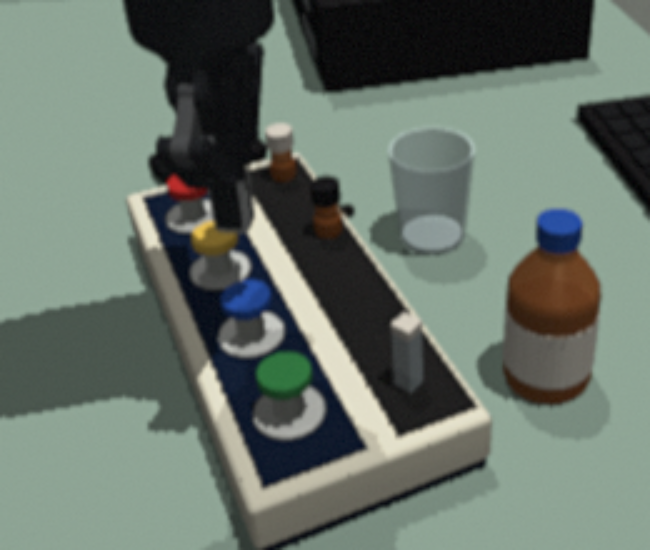

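Fingertips (crop 232,225) hang above the blue cap (246,297), clear of the vials and red. Lowering to the cap.

```bash
python3 -m crank '0 -0.1 -0.7 0 0 0 1;0 0 -0.8 0 0 0 1;0 0 -0.7 0 0 0 1;0 0 -0.2 0 0 0 1;0 0 -0.2 0 0 0 1;0 0 -0.2 0 0 0 1;0 0 -0.15 0 0 0 1;0 0 0 0 0 0 1;0 0 0 0 0 0 1;0 0 0 0 0 0 1'
```

```text
t: 4.25
eef_pos: [0.538, 0.044, 0.0729]
eef_rot: [0.001, 0.176, 0.984, 0.0]
wrist_force: [0.4, -0.7, 2.3]
finger_gap: 0.004
grasp_force: 1.0
```

```bash
python3 -m crank '0 0 -0.1 0 0 0 1;0 0 -0.1 0 0 0 1;0 0 -0.1 0 0 0 1;0 0 -0.1 0 0 0 1;0 0 0 0 0 0 1;0 0 0 0 0 0 1;0 0 0 0 0 0 1'
```

```text
t: 4.83
eef_pos: [0.538, 0.044, 0.0646]
eef_rot: [0.0, 0.175, 0.984, 0.0]
wrist_force: [0.4, -0.1, 6.6]
finger_gap: -0.001
grasp_force: 3.0
```

6.6 N with the tip at 64.6 mm means 3.8 mm of cushion, so the key is at its stop. On to yellow with the same depth.

```bash
python3 -m crank '0 0 0.3 0 0 0 1;0 0 0.8 0 0 0 1;0 0 0.9 0 0 0 1;0 0 0.8 0 0 0 1;-0.19 0.92 0 0 0 0 1;-0.19 0.92 0 0 0 0 1;-0.19 0.92 0 0 0 0 1;-0.2 0.92 0 0 0 0 1;0 0 0 0 0 0 1;0 0 0 0 0 0 1;0 0 0 0 0 0 1'; python3 m.py | grep -E 'blue|green|red'
python3 - <<'E'
from cell import ctrl
import cv2
s=ctrl.snapshot("side"); cv2.imwrite("pics/side2.png",cv2.resize(s["pixels"][120:340,160:420,::-1],None,fx=2.5,fy=2.5))
E
```

```text
t: 5.75
eef_pos: [0.522, 0.1168, 0.1202]
eef_rot: [-0.0, 0.176, 0.984, -0.0]
wrist_force: [-0.2, -0.9, -0.1]
finger_gap: -0.0
grasp_force: 0.0Traceback (most recent call last):
  File "m.py", line 25, in <module>
    caps("top"); caps("side",.078)
    ~~~~^^^^^^^
  File "m.py", line 14, in caps
    n_,L,st,ce=cv2.connectedComponentsWithStats(m.astype(np.uint8)); i=1+st[1:,4].argmax()
                                                                         ~~~~~~~~~~~~~~~^^
ValueError: attempt to get argmax of an empty sequence
```

View pics/side2.png

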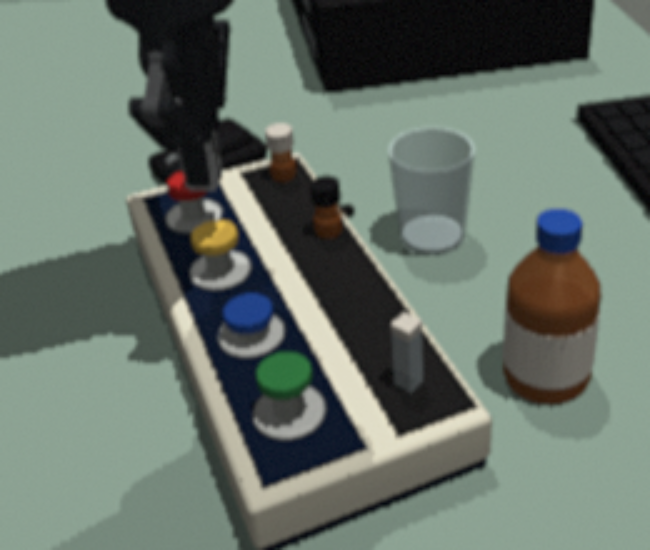

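The blue cap now sits low on its collar (crop 247,312). Yellow, green and red are still out and the loose things are unmoved. Pressing yellow.

```bash
python3 -m crank '0 0 -0.6 0 0 0 1;0 0 -0.8 0 0 0 1;0 0 -0.5 0 0 0 1;0 0 -0.2 0 0 0 1;0 0 -0.15 0 0 0 1;0 0 -0.15 0 0 0 1;0 0 -0.15 0 0 0 1;0 0 -0.1 0 0 0 1;0 0 -0.1 0 0 0 1;0 0 0 0 0 0 1;0 0 0 0 0 0 1;0 0 0 0 0 0 1'
```

```text
t: 6.85
eef_pos: [0.5223, 0.1174, 0.0657]
eef_rot: [0.0, 0.176, 0.984, 0.0]
wrist_force: [-2.0, -2.6, 5.1]
finger_gap: 0.0
grasp_force: 2.4
```

5.1 N at 65.7 mm: yellow is at its stop. One millimetre more, lift, then travel to green.

```bash
python3 -m crank '0 0 -0.05 0 0 0 1;0 0 0 0 0 0 1;0 0 0.3 0 0 0 1;0 0 0.8 0 0 0 1;0 0 0.9 0 0 0 1;0 0 0.8 0 0 0 1;0.19 -0.92 0 0 0 0 1;0.19 -0.92 0 0 0 0 1;0.19 -0.92 0 0 0 0 1;0.19 -0.92 0 0 0 0 1;0.19 -0.92 0 0 0 0 1;0.19 -0.92 0 0 0 0 1;0.19 -0.92 0 0 0 0 1;0.19 -0.92 0 0 0 0 1;0 0 0 0 0 0 1;0 0 0 0 0 0 1;0 0 0 0 0 0 1'
python3 - <<'E'
from cell import ctrl
import cv2
s=ctrl.snapshot("side"); cv2.imwrite("pics/side3.png",cv2.resize(s["pixels"][120:340,160:420,::-1],None,fx=2.5,fy=2.5))
E
```

```text
t: 8.27
eef_pos: [0.5525, -0.0286, 0.1203]
eef_rot: [-0.0, 0.175, 0.985, 0.0]
wrist_force: [-0.2, -0.3, -0.5]
finger_gap: -0.002
grasp_force: 0.0
```

View pics/side3.png

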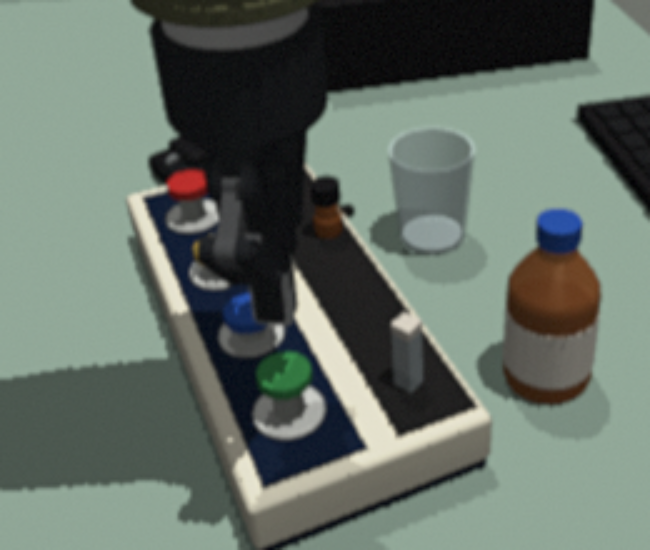

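Fingertips (crop 275,315) are over the green cap (284,375), which is still out. Blue is down, and yellow is mostly hidden. Pressing green.

```bash
python3 -m crank '0 0 -0.6 0 0 0 1;0 0 -0.8 0 0 0 1;0 0 -0.5 0 0 0 1;0 0 -0.2 0 0 0 1;0 0 -0.15 0 0 0 1;0 0 -0.15 0 0 0 1;0 0 -0.15 0 0 0 1;0 0 -0.1 0 0 0 1;0 0 -0.15 0 0 0 1;0 0 0 0 0 0 1;0 0 0 0 0 0 1;0 0 0 0 0 0 1'
```

```text
t: 9.32
eef_pos: [0.5528, -0.0295, 0.0647]
eef_rot: [0.0, 0.175, 0.984, 0.0]
wrist_force: [-2.2, 2.3, 6.0]
finger_gap: 0.001
grasp_force: 3.0
```

6.0 N at 64.7 mm: green is at its stop. Lifting clear and backing off for a last look.

```bash
python3 -m crank '0 0 0.3 0 0 0 1;0 0 0.8 0 0 0 1;0 0 0.9 0 0 0 1;0 0 0.9 0 0 0 1;0 0 0.9 0 0 0 1;0 0 0.9 0 0 0 1;0 0 0.9 0 0 0 1;0 0 0.9 0 0 0 1;-0.4 -0.9 0 0 0 0 1;-0.4 -0.9 0 0 0 0 1;-0.4 -0.9 0 0 0 0 1;-0.4 -0.9 0 0 0 0 1;-0.4 -0.9 0 0 0 0 1;-0.4 -0.9 0 0 0 0 1;-0.4 -0.9 0 0 0 0 1;-0.4 -0.9 0 0 0 0 1;-0.3 -0.6 0 0 0 0 1;0 0 0 0 0 0 1;0 0 0 0 0 0 1;0 0 0 0 0 0 1'
python3 - <<'E'
from cell import ctrl
import cv2,numpy as np
a=ctrl.snapshot("side")["pixels"][120:340,160:420,::-1];b=ctrl.snapshot("top")["pixels"][120:340,160:440,::-1]
cv2.imwrite("pics/end.png",cv2.resize(np.hstack([a,b]),None,fx=1.48,fy=1.48))
E
```

```text
t: 10.98
eef_pos: [0.4829, -0.1849, 0.1944]
eef_rot: [0.0, 0.175, 0.985, 0.0]
wrist_force: [0.2, 0.4, -1.2]
finger_gap: 0.0
grasp_force: 0.0
```

View pics/end.png

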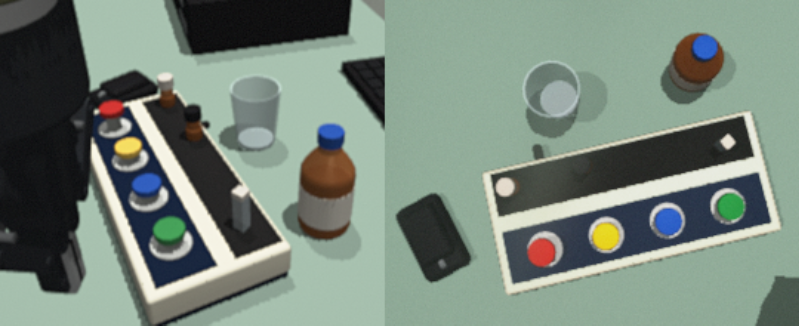

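Blue (147,185), yellow (128,148) and green (169,230) sit low on their collars. Red (111,108) still stands out, the loose things are in place, and the arm touches nothing.

```bash
python3 -c "
from cell import ctrl
print(ctrl.hand_in())"
```

```text
the job is handed in; nothing more can be done
None
```

I pressed the blue, yellow and green keys in that order, each to its stop. I didn't touch the red key, the loose things looked unmoved in the last pictures, and the job is handed in at about 11 s; no verdict was returned.

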